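# Hold the filter clamp of a fume extractor released

## Task

The filter cassette of the fume extractor on the welding bench is due for changing and I need you to free it for me. Swing its blue service door wide open, then draw the spring-loaded red clamp-release handle behind it out until the red lines on its two rods are level with the front faces of the brass bushes, and hold it there: it springs back if you let go, so finish while still gripping it at the lines, with the door still open. Leave everything else on the bench where it stands.

Things in the scene. Friction and masses are not known exactly. Their poses are not given: they have to be found in the camera images.
- bush_face (a point): fixed point on the front of the fume extractor (white housing on the bench, 240 mm deep, 260 wide, roof at 250): midway between the front faces of the two brass guide bushes (24 mm across, 10 mm proud of the housing's front) of the release handle, 215 mm up, mid-width. Its x axis points from the extractor's front to its back (its front looks along -x, to the robot), y to the extractor's left, z up
- service_door (a joint): opening angle (rad) of the blue service door, a shell 85 mm deep before the housing's front, top wall at 245 mm height; it covers the release handle and swings clear of it. 0 shut; grows as the free (right-hand, -y) edge comes out to the robot and round to the left, clockwise from above; stop at 1.9. No latch, no spring: light friction, stays where left; may start slightly ajar
- door_handle (a point): upper part of the door's handle: upright round steel bar 12 mm thick, 34 mm clear of the door's outer face, near the free edge, from 116 to 226 mm above the bench; this point is on its axis at 205 mm. At both ends the bar bends over to the door. Moves with the door; x axis points into the door, y axis along it to the hinge
- door_hinge (a point): point on the upright hinge axis of the door, at the height of door_handle (205 mm); 266 mm level distance from it to door_handle
- release (a joint): travel of the clamp-release handle in m: 0 at rest (held home by its spring), grows as it is drawn straight out of the housing's front (along -x of bush_face); the red lines are level with the bush faces at 0.045, end stop at 0.070. Spring pull back about 5 N at rest, 13 N at the lines, 17 N at the stop
- pull_bar (a point): middle of the grip of the red U-shaped release handle: level round bar 12 mm thick, 90 mm long, along the y axis of bush_face, joined at both ends to the rods that run into the housing. At rest 50 mm before the bush faces (44 mm clear behind the bar), 215 mm above the bench, 35 below roof level; free above and below once the door is open. Moves with the handle
- red_line (a point): midway between the two red lines, 4 mm wide bands round the handle's rods; inside the housing at rest. Moves with the handle; is to come level with bush_face
- lens_jar: bystander: small clear jar with steel lid, 60 mm across, 50 mm tall, upright on the bench. Origin: centre of its underside
- spray_bottle: bystander: white bottle with orange cap, 56 mm across, 160 mm tall, upright on the bench to the right of the extractor. Origin: centre of its underside
- spare_cassette: bystander: new filter cassette, aluminium frame, 226 x 146 x 50 mm, lying flat. Origin: centre of its underside
- wire_spool: bystander: black spool of welding wire, 200 mm across, 55 mm high, lying flat. Origin: centre of its underside
- green_cup: bystander: green plastic cup, 64 mm across, 90 mm tall. Origin: centre of its underside
- wrench: bystander: steel wrench 200 mm long lying flat on the bench, may lie below the door's swing, clear of it. Origin: under its middle
- pliers: bystander: pliers with orange handles, 190 mm long, 18 mm high, lying flat. Origin: under the pivot
- nozzle_box: bystander: open green box of copper nozzles, 130 x 100 x 50 mm. Origin: centre of its underside

How it is judged:
By the outcome, as a careful person would: the job done as asked, in the order asked, and still so for the second after the job is handed in, while the arm keeps its last pose, push and grip.
It also fails if it takes over 54 s, if anything falls off the work surface, if the arm or the gripper's body presses on something with over 40 N, if the wrist force passes 120 N, or if a joint passes its speed limit or range.

## Robot

A 7-joint arm with a two-finger parallel gripper is mounted at the origin on the work surface. World frame = base frame: x ahead of the robot, y to its left, z up, the work surface at z = 0. Lengths are in m, angles in rad, forces in N, time in s.
With the tool pointing down it reaches from about 0.35 to 0.9 m from the base axis. Payload 8.1 kg.
Tool frame: the origin (TCP) lies midway between the tips of the shut fingers; the grasp point (between the pads) lies 19 mm behind it; z points along the fingers, y is the line along which they close (so a half turn about z gives the same grasp; the last joint's range is limited). The gripper opens to 85 mm and grips with 20 to 120 N. Pads are 22 mm wide; open, the fingers measure 114 mm over their backs; the gripper's body (76 mm by 85 mm) begins 54 mm behind the grasp point. The pads swing forward as they close: fully open they stand 13 mm farther back than shut.
Start: joints at [1.126, 0.434, 0.025, 1.573, -0.012, 1.134, -0.075], TCP at [0.209, -0.589, 0.231] pointing down, gripper open.
Joint ranges: [-2.62, 2.62], [-0.44, 2.09], [-1.27, 1.32], [0.08, 2.57], [-1.32, 4.46], [0.12, 2], [-2.74, 2.74]. Speed limits (rad/s): [2.22, 2.22, 3.01, 3.01, 3.14, 3.14, 3.14].

## Interface

Orientations are given as a unit quaternion [w, x, y, z].
In Python, from plant import ctrl, vision gives the robot as it stands. The module is installed in compiled form; this text tells all that it offers.
- The arm moves only by the shell command python3 -m handwheel 'ROWS' [OPENING] [FORCE]. ROWS is JSON, a list of rows, each a list of 4 numbers: the shift along the tool's x, y, z in units of 2.5 cm (1.0 is 2.5 cm), then the turn about the tool's z in units of 0.12 rad (1.0 is 0.12 rad). A call has 1 to 20 rows; each row shifts and turns the commanded pose from where the row before left it, along the tool's axes as they then stand; what a row does not reach is not made up. A row lasts 1/12 s, in which the tool goes at most 41.7 mm and 7.16 degrees, less where a joint would pass 70% of its speed; a pose out of reach is approached as far as the arm can. A call with a number of a shift or a turn outside -1 to 1 is refused whole. A call with a gripper value outside its range is refused whole. OPENING is the gripper's target within -1 to 1 (fully open at 1, half-way at 0, shut at -1), set as the call begins (- or left out, the last holds). The fingers move at their own pace and stop on an object; FORCE is the grip in N (left out, the last holds). Time passes only in rows, so rows that do not move let the fingers close. It gives the time, the measured TCP pose, the force, the opening and the grip force at its end, in the units of the state.
- ctrl.read_state(): the state, without advancing time (a new reading comes with each control period).
- vision.grab_frame(name): name is "side" or "top" or "wrist"; returns a dict with "image" (384x512x3 uint8, red, green, blue), "fovy" (degrees; the focal length in pixels is half the picture's height over the tangent of half this angle, whatever the lens; pixels are square), "cx", "cy" (the principal point, pixels), "pose" (4x4, takes a point from camera to world coordinates); the wrist camera has in their place "T_tool_cam" (4x4, takes a point from camera to tool coordinates, whose origin is the TCP and whose axes are the flange's). Camera axes: x right, y down, z forward; pixel columns grow to the right and rows downward; lengths in m; the calibration is good to about 2 mm. The wrist camera is an equidistant fisheye: a pixel r from the principal point sees the ray r / f radians off the axis. A picture is of the moment at which its call begins: read the wrist's pose just before it. There is no depth.
- ctrl.sign_off(): hands the job in; it is judged then, once.
The state is a dict: "clock": time; "joint_positions": joint angles; "joint_vel": joint speeds; "joint_torque": joint torques, N m; "tcp_pos": TCP position; "ee_rot": TCP orientation; "ft_force": force on the tool from outside, world axes, zero at the start; "wrist_torque": the same for the moment, N m; "grip_width": finger opening in m; "finger_force": force on a finger pad.
Only numpy, scipy, OpenCV 4.12 (cv2) and the standard library are available. Lean on these libraries where they do the work, as an engineer would, in place of code of your own. Each camera call takes 0.05 s, during which the arm holds its last target. There are 200 camera calls.

## Working session

There is one attempt and no reset: what is moved stays moved. The work goes in short steps, Python scripts to look and compute and a shell command to move; the robot and the scene stay as the last step left them, time stands still between calls to the robot, and variables do not carry over. Pictures are saved under pics/ and viewed, at most 10 in all, crops included, and the job is handed in when it is done.

```bash
mkdir -p pics; python3 - <<'E'
from plant import ctrl, vision
import cv2,numpy as np,pickle
s=ctrl.read_state();print(s)
for n in("side","top"):
    f=vision.grab_frame(n);pickle.dump(f,open(n+".pkl","wb"))
    print(n,f["fovy"],f["cx"],f["cy"],np.round(f["pose"],3).tolist())
    cv2.imwrite(f"pics/{n}0.png",cv2.resize(f["image"][:,:,::-1],(800,600),interpolation=cv2.INTER_CUBIC))
E
```

```text
{'clock': 0.0, 'joint_positions': array([ 1.12641879,  0.4352334 ,  0.02496847,  1.57409995, -0.01164508,
        1.13397295, -0.07511852]), 'joint_vel': array([ 3.64757777e-04,  4.15599006e-05,  9.70387999e-04,  3.92337052e-04,
        8.55753209e-04, -3.00630442e-05,  2.89455129e-04]), 'joint_torque': array([-7.93247000e-05, -6.70473933e+01,  1.02496494e+00, -3.16216493e+01,
        1.54583057e-02,  1.25603063e-02, -7.39227175e-06]), 'tcp_pos': array([ 0.20927237, -0.5883924 ,  0.23051831]), 'ee_rot': array([-7.62775127e-04,  9.85442499e-01,  1.70007252e-01, -1.82482878e-04]), 'ft_force': array([ 0.71120884, -0.55675223, -0.10074632]), 'wrist_torque': array([ 0.02339803, -0.0012723 , -0.01225417]), 'finger_force': 0.0, 'grip_width': 0.08532854881858053}
side 49.12987623880078 256.9874125900755 198.8489929851846 [[-0.906, -0.314, 0.283, 0.115], [-0.422, 0.685, -0.594, 0.844], [-0.007, -0.658, -0.753, 1.205], [0.0, 0.0, 0.0, 1.0]]
top 44.5590992565964 247.97318545545033 191.85178710367066 [[-0.028, -0.983, 0.18, 0.268], [-0.999, 0.031, 0.016, -0.001], [-0.021, -0.18, -0.983, 1.569], [0.0, 0.0, 0.0, 1.0]]
```

View pics/side0.png

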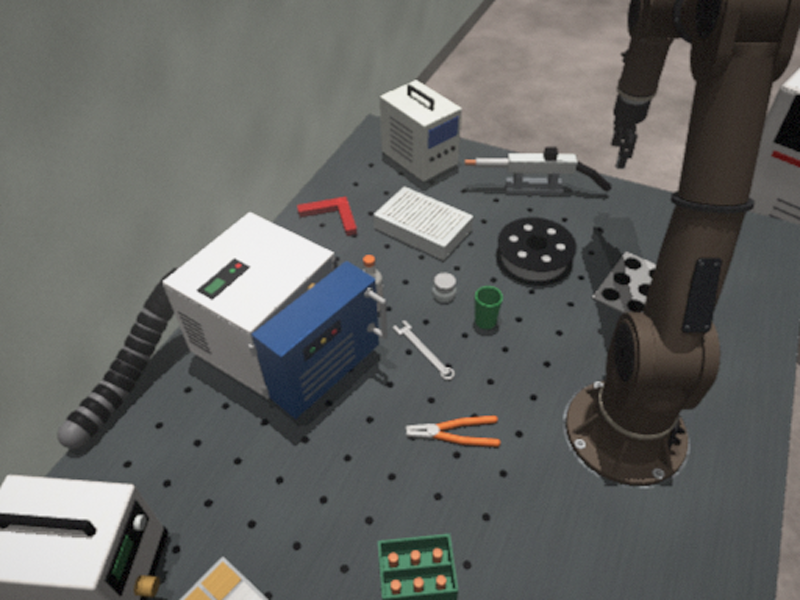

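View pics/top0.png

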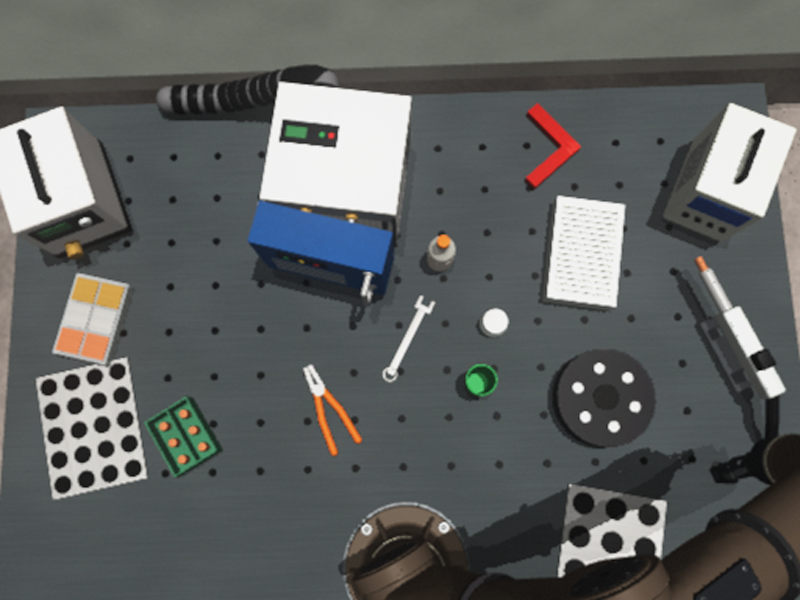

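The top picture shows the extractor with its roof corners at about (279,84), (411,95), (398,217) and (262,198). The blue door is slightly ajar, and its handle is near (367,285). The wrench, bottle, jar and cup lie to the right and in front. I'll crop it for accuracy.

```bash
cat > h.py <<'E'
import numpy as np,cv2,pickle
from scipy.spatial.transform import Rotation as R
def ray(f,u,v):
    F=192/np.tan(np.radians(f["fovy"]/2))
    return f["pose"][:3,:3]@np.array([(u-f["cx"])/F,(v-f["cy"])/F,1]),f["pose"][:3,3]
def plane(f,u,v,z):
    d,o=ray(f,u,v);return o+d*(z-o[2])/d[2]
def proj(f,p):
    F=192/np.tan(np.radians(f["fovy"]/2));c=f["pose"][:3,:3].T@(np.array(p)-f["pose"][:3,3])
    return f["cx"]+F*c[0]/c[2],f["cy"]+F*c[1]/c[2]
def Rt(s): q=s["ee_rot"];return R.from_quat([q[1],q[2],q[3],q[0]]).as_matrix()
E
python3 - <<'E'
from h import *
f=pickle.load(open("top.pkl","rb"))
k=1.5625;P=lambda u,v,z:print((u,v,z),np.round(plane(f,(u+.5)/k-.5,(v+.5)/k-.5,z),3))
for u,v in((279,84),(411,95),(398,217),(262,198)):P(u,v,.25)
for u,v in((260,203),(250,245),(387,270),(392,228)):P(u,v,.245)
P(441,245,.16);P(494,322,.05);P(481,380,.09);P(425,300,0);P(390,375,0)
a=f["image"][125:195,150:270,::-1]
g=pickle.load(open("side.pkl","rb"))["image"][160:245,150:260,::-1]
cv2.imwrite("pics/c1.png",np.vstack([cv2.resize(a,(440,257),interpolation=cv2.INTER_CUBIC),cv2.resize(g,(440,340),interpolation=cv2.INTER_CUBIC)]))
E
```

```text
(279, 84, 0.25) [0.943 0.219 0.25 ]
(411, 95, 0.25) [ 0.911 -0.036  0.25 ]
(398, 217, 0.25) [ 0.667 -0.004  0.25 ]
(262, 198, 0.25) [0.713 0.252 0.25 ]
(260, 203, 0.245) [0.705 0.256 0.245]
(250, 245, 0.245) [0.624 0.275 0.245]
(387, 270, 0.245) [0.568 0.02  0.245]
(392, 228, 0.245) [0.648 0.008 0.245]
(441, 245, 0.16) [ 0.634 -0.087  0.16 ]
(494, 322, 0.05) [ 0.493 -0.198  0.05 ]
(481, 380, 0.09) [ 0.37 -0.16  0.09]
(425, 300, 0) [ 0.553 -0.057  0.   ]
(390, 375, 0) [0.393 0.024 0.   ]
```

View pics/c1.png

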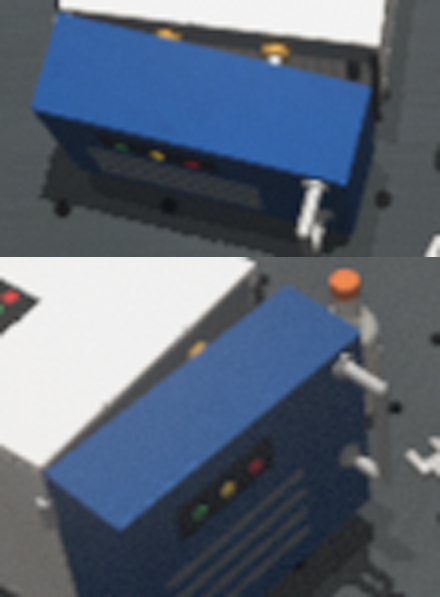

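Crop: the handle's top bend ends at about (306,228) in the upper part and about (380,387) in the lower. The door is ajar by about 0.08 rad. Next I'll check the handle by triangulation, raise the tool and turn it half round.

```bash
python3 - <<'E'
from h import *
t=pickle.load(open("top.pkl","rb"));g=pickle.load(open("side.pkl","rb"))
a=150+306/3.667,125+228/3.667; b=150+378/4,160+130/4
for z in(.205,.22,.226):print(z,plane(t,*a,z),plane(g,*b,z))
for z in(.205,.22):print(proj(t,(.537,.052,z)),a,proj(g,(.537,.052,z)),b)
E
python3 -m handwheel '[[0,0,-1,-1],[0,0,-1,-1],[0,0,-1,-1],[0,0,-0.5,-1],[0,0,0,-1],[0,0,0,-1],[0,0,0,-1],[0,0,0,-1],[0,0,0,-1],[0,0,0,-1],[0,0,0,-1],[0,0,0,-1],[0,0,0,-1],[0,0,0,-1],[0,0,0,-1],[0,0,0,-1],[0,0,0,-1],[0,0,0,-1],[0,0,0,-1],[0,0,0,-1]]' 1
```

```text
0.205 [0.53368066 0.06325939 0.205     ] [0.53917501 0.04669828 0.205     ]
0.22 [0.53075852 0.0625519  0.22      ] [0.5328173 0.0586547 0.22     ]
0.226 [0.52958967 0.06226891 0.226     ] [0.53027421 0.06343726 0.226     ]
(np.float64(237.2110211583222), np.float64(185.95999752460017)) (233.44695936733024, 187.1761658031088) (np.float64(244.38124199938312), np.float64(193.8304481746015)) (244.5, 192.5)
(np.float64(236.98860884154163), np.float64(184.97805539495567)) (233.44695936733024, 187.1761658031088) (np.float64(244.23890219637366), np.float64(190.6741845093143)) (244.5, 192.5)
clock: 1.77
tcp_pos: [0.2093, -0.5887, 0.3183]
ee_rot: [-0.0, 0.196, 0.981, 0.0]
ft_force: [0.4, 0.9, 0.4]
grip_width: 0.0857
finger_force: 0.0
```

```bash
python3 -m handwheel '[[0,0,0,-1],[0,0,0,-0.5],[-0.25,1,0,0],[-0.25,1,0,0],[-0.25,1,0,0],[-0.25,1,0,0],[-0.25,1,0,0],[-0.25,1,0,0],[-0.25,1,0,0],[-0.25,1,0,0],[-0.25,1,0,0],[-0.25,1,0,0],[-0.25,1,0,0],[-0.25,1,0,0],[-0.25,1,0,0],[-0.25,1,0,0],[-0.25,1,0,0],[-0.25,1,0,0]]' && python3 -m handwheel '[[-0.25,1,0,0],[-0.25,1,0,0],[-0.25,1,0,0],[-0.25,1,0,0],[-0.25,1,0,0],[-0.25,1,0,0],[-0.25,1,0,0],[-0.25,1,0,0],[-0.25,1,0,0],[-0.25,1,0,0],[-0.25,1,0,0],[-0.25,1,0,0],[0,0,0,0],[0,0,0,0],[0,0,0,0]]'
python3 - <<'E'
from plant import ctrl, vision
from h import *
s=ctrl.read_state();f=vision.grab_frame("wrist");f["s"]=s;pickle.dump(f,open("w.pkl","wb"))
print(s["joint_positions"],s["tcp_pos"],f["fovy"],f["cx"],f["cy"],np.round(f["T_tool_cam"],3).tolist())
cv2.imwrite("pics/w1.png",cv2.resize(f["image"][:,:,::-1],(800,600),interpolation=cv2.INTER_CUBIC))
E
```

```text
clock: 3.27
tcp_pos: [0.3944, -0.2191, 0.3186]
ee_rot: [-0.0, 0.11, 0.994, -0.0]
ft_force: [0.5, -0.4, -0.1]
grip_width: 0.0855
finger_force: 0.0
clock: 4.52
tcp_pos: [0.5326, 0.0556, 0.3183]
ee_rot: [-0.0, 0.11, 0.994, -0.0]
ft_force: [-1.0, 0.6, 0.0]
grip_width: 0.0854
finger_force: 0.0
[ 0.43955347  0.34751405 -0.86270613  1.60369871  0.27062255  1.31687639
  0.88855852] [0.53263328 0.05558484 0.31833733] 65.70646984690485 254.27815446661458 189.75711946927692 [[-0.0, -0.955, -0.295, 0.074], [1.0, -0.001, 0.001, -0.001], [-0.001, -0.295, 0.955, -0.143], [0.0, 0.0, 0.0, 1.0]]
```

View pics/w1.png

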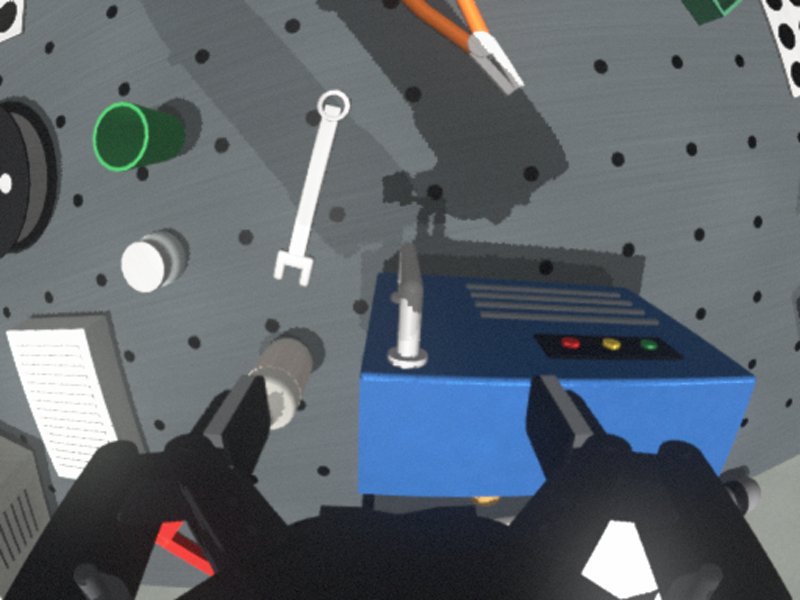

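Wrist view: the handle's upper bend runs from the door at (408,355) to the bar's top at about (411,290). The door's top edge goes from (362,378) to (752,379), and its hinge-side back corner is near (735,487).

```bash
cat >> h.py <<'E'
def wplane(f,U,V,z,k=1.5625):
    u=(U+.5)/k-.5-f["cx"];v=(V+.5)/k-.5-f["cy"];F=192/np.tan(np.radians(f["fovy"]/2))
    r=np.hypot(u,v);th=r/F;d=np.array([np.sin(th)*u/r,np.sin(th)*v/r,np.cos(th)])
    T=f["T_tool_cam"];A=Rt(f["s"]);o=A@T[:3,3]+f["s"]["tcp_pos"];d=A@T[:3,:3]@d
    return o+d*(z-o[2])/d[2]
E
python3 - <<'E'
from h import *
f=pickle.load(open("w.pkl","rb"));A=Rt(f["s"])
for u,v,z in((411,288,.222),(411,298,.226),(408,355,.22),(362,378,.245),(752,379,.245),(359,491,.245),(486,499,.227)):
    p=wplane(f,u,v,z);print(u,v,np.round(p,4),"tool units",np.round(A.T@(p-f["s"]["tcp_pos"])/.025,2))
E
```

```text
411 288 [0.5287 0.0629 0.222 ] tool units [0.21 0.25 3.85]
411 298 [0.5329 0.0619 0.226 ] tool units [0.04 0.25 3.69]
408 355 [0.5676 0.0529 0.22  ] tool units [-1.39  0.2   3.93]
362 378 [0.5642 0.0286 0.245 ] tool units [-1.47 -0.78  2.93]
752 379 [0.6324 0.274  0.245 ] tool units [-1.99  9.4   2.93]
359 491 [0.6392 0.007  0.245 ] tool units [-4.59 -0.96  2.93]
486 499 [0.6813 0.0819 0.227 ] tool units [-5.58  2.33  3.65]
```

```bash
python3 -m handwheel '[[0.1,0.25,0,0.25],[0,0,0.6,0],[0,0,0.8,0],[0,0,0.8,0],[0,0,0.8,0],[0,0,0.8,0],[0,0,0.7,0],[0,0,0.5,0],[0,0,0.2,0],[0,0,0,0],[0,0,0,0]]' && python3 -m handwheel '[[0,0,0,0],[0,0,0,0],[0,0,0,0],[0,0,0,0],[0,0,0,0],[0,0,0,0],[0,0,0,0],[0,0,0,0],[0,0,0,0],[0,0,0,0],[0,0,0,0],[0,0,0,0]]' -1 50
```

```text
clock: 5.48
tcp_pos: [0.5321, 0.0625, 0.1894]
ee_rot: [0.0, 0.125, 0.992, 0.0]
ft_force: [-0.3, -0.2, 1.1]
grip_width: 0.0853
finger_force: 0.0
clock: 6.48
tcp_pos: [0.5321, 0.0629, 0.189]
ee_rot: [0.0, 0.125, 0.992, 0.0]
ft_force: [1.1, 0.8, 2.6]
grip_width: 0.011
finger_force: 48.6
```

```bash
python3 -m handwheel '[[0.33,0.185,0,0.3],[0.33,0.185,0,0.3],[0.33,0.185,0,0.3],[0.33,0.185,0,0.3],[0.33,0.185,0,0.3],[0.33,0.185,0,0.3],[0.33,0.185,0,0.3],[0.33,0.185,0,0.3],[0,0,0,0],[0,0,0,0]]'; python3 -c "
from plant import ctrl;s=ctrl.read_state();print(s['ft_force'],s['wrist_torque'],s['joint_positions'])"
```

```text
clock: 7.32
tcp_pos: [0.4846, 0.1219, 0.189]
ee_rot: [0.001, 0.265, 0.964, 0.0]
ft_force: [3.7, 2.3, 1.1]
grip_width: 0.011
finger_force: 49.4
[3.65417962 2.27793205 1.05712019] [ 0.58120879 -0.70612905 -0.11646486] [ 0.24683211  0.38201572 -0.77495121  1.88310677  0.31511195  1.00073693
  0.36990404]
```

```bash
python3 -m handwheel '[[0.44,0.25,0,0.4],[0.44,0.25,0,0.4],[0.44,0.25,0,0.4],[0.44,0.25,0,0.4],[0.44,0.25,0,0.4],[0.44,0.25,0,0.4],[0.44,0.25,0,0.4],[0.44,0.25,0,0.4],[0.44,0.25,0,0.4],[0.44,0.25,0,0.4],[0.44,0.25,0,0.4],[0.44,0.25,0,0.4],[0.44,0.25,0,0.4],[0.44,0.25,0,0.4],[0,0,0,0]]'; python3 -c "
from plant import ctrl;s=ctrl.read_state();print(s['ft_force'],s['wrist_torque'],s['joint_positions'])"
```

```text
clock: 8.57
tcp_pos: [0.4502, 0.293, 0.189]
ee_rot: [0.0, 0.569, 0.822, 0.001]
ft_force: [2.1, 0.3, 5.3]
grip_width: 0.011
finger_force: 50.8
[2.11380059 0.34829654 5.25828178] [ 0.00593658 -0.63210579 -0.10548102] [-0.19864815  0.41099769 -0.63899346  1.80519744  0.28459277  1.01621439
 -0.58936592]
```

```bash
python3 -m handwheel '[[0.44,0.25,0,0.4],[0.44,0.25,0,0.4],[0.44,0.25,0,0.4],[0.44,0.25,0,0.4],[0.44,0.25,0,0.4],[0.44,0.25,0,0.4],[0.44,0.25,0,0.4],[0.44,0.25,0,0.4],[0.44,0.25,0,0.4],[0.44,0.25,0,0.4],[0.44,0.25,0,0.4],[0.44,0.25,0,0.4],[0.44,0.25,0,0.4],[0.44,0.25,0,0.4],[0,0,0,0],[0,0,0,0]]'; python3 -c "
from plant import ctrl;s=ctrl.read_state();print(s['ft_force'],s['wrist_torque'],s['joint_positions'])
from h import *;P=np.array([[.5321,.0629],[.4846,.1219],[.4502,.293],s['tcp_pos'][:2]]);x=np.linalg.lstsq(np.c_[2*P,np.ones(4)],(P**2).sum(1),rcond=None)[0];print(x[:2],np.linalg.norm(P-x[:2],axis=1))"
```

```text
clock: 9.9
tcp_pos: [0.5284, 0.4466, 0.1891]
ee_rot: [0.0, 0.808, 0.589, 0.0]
ft_force: [1.0, 0.2, 5.6]
grip_width: 0.011
finger_force: 50.8
[1.00495241 0.22588392 5.5513441 ] [ 0.03309506 -0.15868504 -0.05324722] [-0.52138745  0.61742409 -0.42972249  1.41388858  0.26593706  1.16699891
 -1.29634031]
[0.71191874 0.25652952] [0.26424831 0.26419485 0.2642476  0.26422143]
```

```bash
python3 -m handwheel '[[0,0,0,0],[0,0,0,0],[0,0,0,0],[0,0,0,0],[0,0,0,0],[0,0,0,0],[0,0,-0.4,0],[0,0,-0.8,0],[0,0,-1,0],[0,0,-1,0],[0,0,-1,0],[0,0,-1,0]]' 0 && python3 -m handwheel '[[0,0,0,-0.7],[0,0,0,-0.7],[-1,0.48,0,0],[-1,0.48,0,0],[-1,0.48,0,0],[-1,0.48,0,0],[-1,0.48,0,0],[-1,0.48,0,0],[-1,0.48,0,0],[-1,0.48,0,0],[-1,0.48,0,0],[-1,0.48,0,0],[-1,0.48,0,0],[-0.9,0.48,0,0],[0,0,0,0],[0,0,0,0],[0,0,0,0]]'
python3 - <<'E'
from plant import ctrl, vision
from h import *
s=ctrl.read_state();f=vision.grab_frame("wrist");f["s"]=s;pickle.dump(f,open("w2.pkl","wb"))
print(s["joint_positions"])
cv2.imwrite("pics/w2.png",cv2.resize(f["image"][:,:,::-1],(800,600),interpolation=cv2.INTER_CUBIC))
f=vision.grab_frame("top");pickle.dump(f,open("top2.pkl","wb"))
f=vision.grab_frame("side");pickle.dump(f,open("side2.pkl","wb"))
cv2.imwrite("pics/side2.png",cv2.resize(f["image"][110:290,90:330,::-1],(800,600),interpolation=cv2.INTER_CUBIC))
E
```

```text
clock: 10.9
tcp_pos: [0.5271, 0.4465, 0.321]
ee_rot: [-0.0, 0.808, 0.589, 0.0]
ft_force: [-0.1, 0.5, -0.4]
grip_width: 0.0426
finger_force: 0.0
clock: 12.32
tcp_pos: [0.6272, 0.1323, 0.3194]
ee_rot: [-0.0, 0.756, 0.655, 0.0]
ft_force: [0.1, -0.2, 0.2]
grip_width: 0.0426
finger_force: 0.0
[-0.00984251  0.4497371  -0.43808481  1.36454215  0.18876854  1.36787251
 -0.59006984]
```

View pics/w2.png

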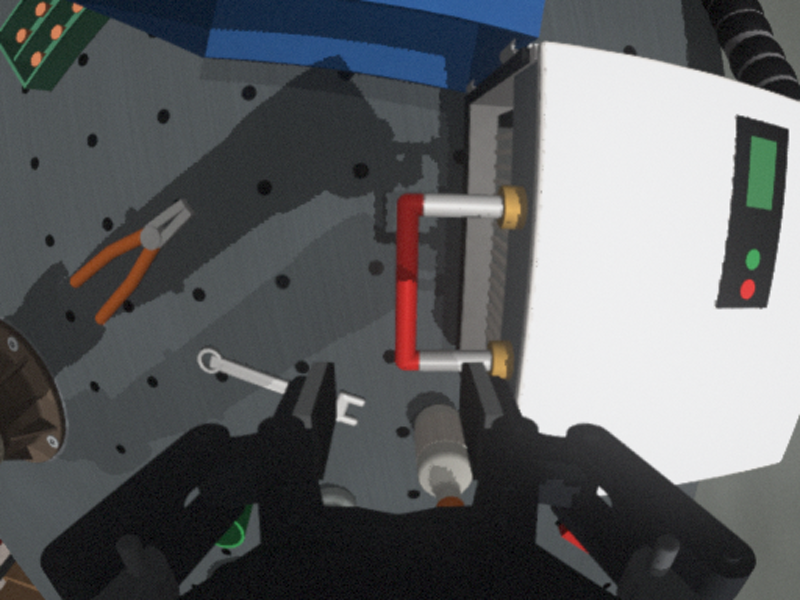

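View pics/side2.png

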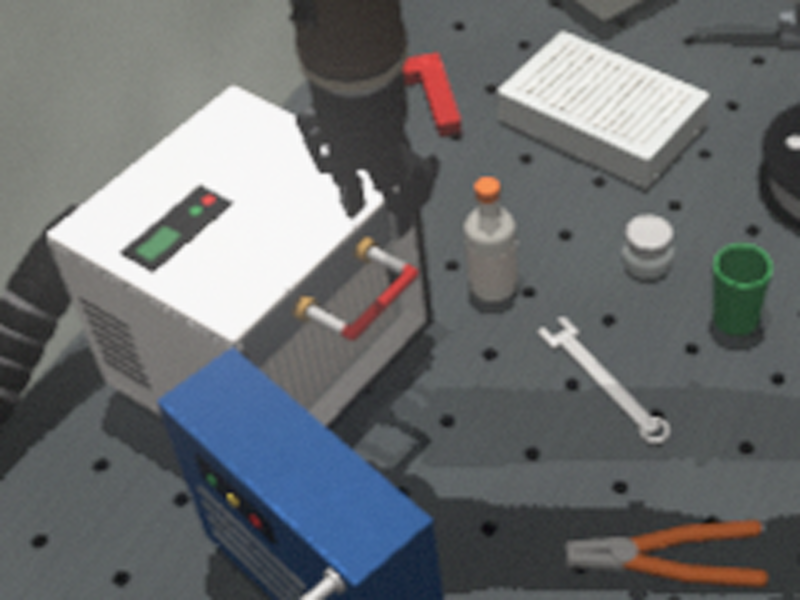

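The door is wide open. In the wrist view the red grip runs from (410,203) to (408,362), and the bush faces are at (503,208) and (491,360).

```bash
python3 - <<'E'
from h import *
f=pickle.load(open("w2.pkl","rb"));A=Rt(f["s"]);print(A[:2,:2])
q=[]
for u,v,z in((410,203,.215),(408,362,.215),(503,208,.215),(491,360,.215),(406,283,.215)):
    p=wplane(f,u,v,z);q.append(p);print(u,v,np.round(p,4),"tool units",np.round(A.T@(p-f["s"]["tcp_pos"])/.025,2))
d=q[0]-q[1];print(np.linalg.norm(d),"yaw bar",np.arctan2(-d[0],d[1]),"tool x vs bar",np.arctan2(A[1,0],A[0,0]),np.arctan2(d[1],d[0]))
e=(q[2]+q[3]-q[0]-q[1])/2;print(np.linalg.norm(e),np.arctan2(e[1],e[0]))
E
```

```text
[[ 0.14216832  0.98984244]
 [ 0.98984212 -0.14216854]]
410 203 [0.6419 0.181  0.215 ] tool units [2.01 0.3  4.18]
408 362 [0.6283 0.0899 0.215 ] tool units [-1.68  0.28  4.18]
503 208 [0.6915 0.172  0.215 ] tool units [1.93 2.32 4.18]
491 360 [0.6772 0.0836 0.215 ] tool units [-1.65  2.26  4.18]
406 283 [0.6336 0.1376 0.215 ] tool units [0.24 0.22 4.18]
0.09211597269055047 yaw bar -0.1482280580317293 tool x vs bar 1.428144629983374 1.4225682687631673
0.049886626150165335 -0.15419269717310943
```

```bash
python3 -m handwheel '[[0.17,0.28,0,0],[0,0,0.6,0],[0,0,0.8,0],[0,0,0.8,0],[0,0,0.8,0],[0,0,0.8,0],[0,0,0.6,0],[0,0,0.4,0],[0,0,0.1,0],[0,0,0,0],[0,0,0,0]]' && python3 -m handwheel '[[0,0,0,0],[0,0,0,0],[0,0,0,0],[0,0,0,0],[0,0,0,0],[0,0,0,0],[0,0,0,0],[0,0,0,0],[0,0,0,0],[0,0,0,0]]' -1 80
```

```text
clock: 13.38
tcp_pos: [0.6355, 0.1353, 0.1971]
ee_rot: [0.0, 0.756, 0.655, 0.001]
ft_force: [0.3, -0.1, 0.1]
grip_width: 0.0425
finger_force: 0.0
clock: 14.22
tcp_pos: [0.6326, 0.1356, 0.1973]
ee_rot: [-0.001, 0.756, 0.655, -0.001]
ft_force: [-11.7, 0.3, 9.7]
grip_width: 0.0093
finger_force: 78.1
```

```bash
python3 -m handwheel '[[0,-0.1,0,0],[0,-0.25,0,0],[0,-0.25,0,0],[0,-0.25,0,0],[0,-0.25,0,0],[0,-0.25,0,0],[0,-0.25,0,0],[0,-0.25,0,0],[0,-0.15,0,0],[0,0,0,0],[0,0,0,0],[0,0,0,0],[0,0,0,0],[0,0,0,0],[0,0,0,0]]'
python3 - <<'E'
from plant import ctrl, vision
from h import *
s=ctrl.read_state();f=vision.grab_frame("wrist");f["s"]=s;pickle.dump(f,open("w3.pkl","wb"))
print((s["tcp_pos"]-[.6326,.1356,.1973])@[-.989,.148,0])
g=vision.grab_frame("side");pickle.dump(g,open("side3.pkl","wb"))
a=cv2.resize(f["image"][110:250,230:350,::-1],(480,560),interpolation=cv2.INTER_CUBIC)
b=cv2.resize(g["image"][165:235,165:205,::-1],(320,560),interpolation=cv2.INTER_CUBIC)
cv2.imwrite("pics/w3.png",np.hstack([a,b]))
E
```

```text
clock: 15.47
tcp_pos: [0.5891, 0.1424, 0.1975]
ee_rot: [0.002, 0.756, 0.654, 0.004]
ft_force: [12.6, 3.5, -6.3]
grip_width: 0.0095
finger_force: 78.0
0.04401612575899811
```

View pics/w3.png

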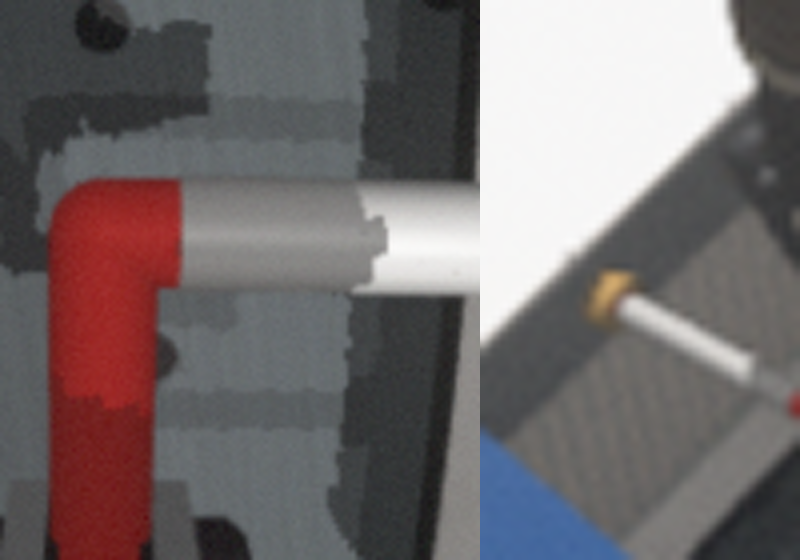

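The left half shows the gripped red bar at the left end of the rod, and the right half shows one bush at (610,300) with the line barely visible. I'll look at the bush itself in the wrist view.

```bash
python3 - <<'E'
from h import *
f=pickle.load(open("w3.pkl","rb"));g=pickle.load(open("side3.pkl","rb"))
a=cv2.resize(f["image"][145:250,320:440,::-1],(640,560),interpolation=cv2.INTER_CUBIC)
b=cv2.resize(g["image"][192:212,176:196,::-1],(160,160),interpolation=cv2.INTER_NEAREST)
c=np.vstack([b,np.zeros((400,160,3),np.uint8)])
cv2.imwrite("pics/w4.png",np.hstack([a,c]))
E
```

```text
(no output)
```

View pics/w4.png

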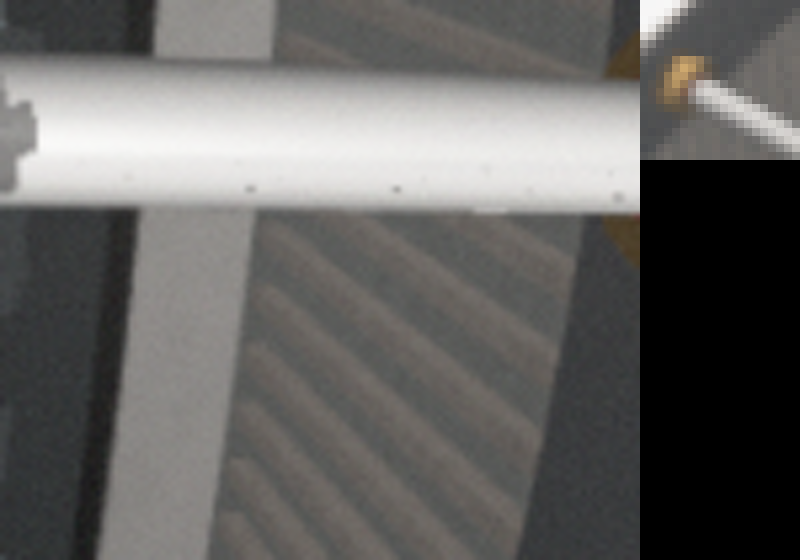

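The rod reaches the brass face at the crop's right edge, where red just starts, so I need the crop farther right.

```bash
python3 - <<'E'
from h import *
f=pickle.load(open("w3.pkl","rb"))
cv2.imwrite("pics/w5.png",cv2.resize(f["image"][140:210,420:500,::-1],(640,560),interpolation=cv2.INTER_CUBIC))
E
```

```text
(no output)
```

View pics/w5.png

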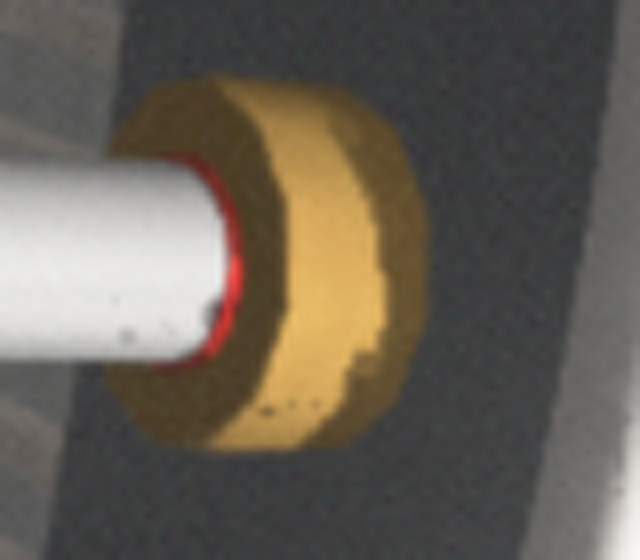

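The bush face and a red sliver about 1 mm wide are visible (the bush is 10 mm, about 145 px long). The line is 4 mm wide, so it needs about 1 mm more, which agrees with the 44.0 mm reading.

```bash
python3 -m handwheel '[[0,-0.05,0,0],[0,0,0,0],[0,0,0,0],[0,0,0,0],[0,0,0,0],[0,0,0,0],[0,0,0,0],[0,0,0,0],[0,0,0,0],[0,0,0,0]]'
python3 - <<'E'
from plant import ctrl, vision
from h import *
s=ctrl.read_state();f=vision.grab_frame("wrist")
print((s["tcp_pos"]-[.6326,.1356,.1973])@[-.989,.148,0])
g=vision.grab_frame("top")
a=cv2.resize(f["image"][140:210,420:500,::-1],(400,350),interpolation=cv2.INTER_CUBIC)
b=cv2.resize(g["image"][40:290,100:386,::-1],(400,350),interpolation=cv2.INTER_CUBIC)
cv2.imwrite("pics/w6.png",np.hstack([a,b]))
E
```

```text
clock: 16.4
tcp_pos: [0.588, 0.1426, 0.1974]
ee_rot: [0.002, 0.756, 0.654, 0.004]
ft_force: [12.5, 2.9, -6.5]
grip_width: 0.0093
finger_force: 78.1
0.04513338871150945
```

View pics/w6.png

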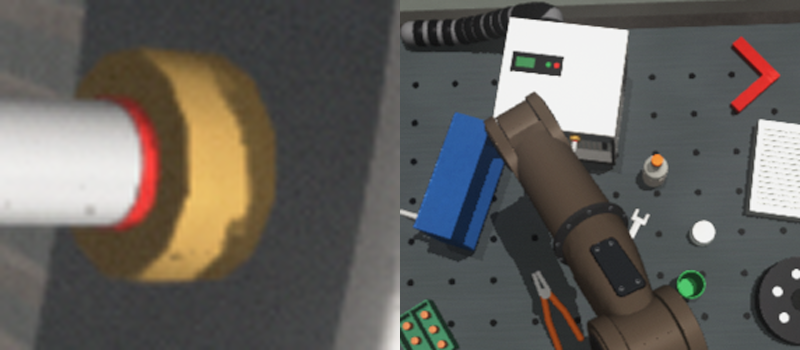

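About 2 mm of red now shows, so the line's middle is level with the bush face. The door is open and the bystanders stand where they were.

```bash
python3 -c "
from plant import ctrl;print(ctrl.sign_off())"
```

```text
the job is handed in; nothing more can be done
None
```

The blue door is open about 1.7 rad, and the release handle is gripped and held about 45 mm out with its red lines level with the bush faces; nothing else on the bench was touched, and the job is handed in at about 16.5 s.

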